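# Open the counterweighted parcel gate and send the parcel through

## Robot

A 6-joint arm with a two-finger parallel gripper is mounted at the origin on the work surface. World frame = base frame: x ahead of the robot, y to its left, z up, the work surface at z = 0. Lengths are in m, angles in rad, forces in N, time in s.
With the tool pointing down it reaches from about 0.425 to 0.95 m from the base axis. Payload 3.5 kg.
Tool frame: the origin (TCP) lies midway between the tips of the shut fingers; the grasp point (between the pads) lies 19 mm behind it (ctrl.pinch_z is the distance from the TCP to the grasp point, in m); z points along the fingers, y is the line along which they close (so a half turn about z gives the same grasp; the last joint's range is limited). The gripper opens to 85 mm and grips with 20 to 120 N. Pads are 22 mm wide; open, the fingers measure 114 mm over their backs; the gripper's body (76 mm by 85 mm) begins 54 mm behind the grasp point. The pads swing forward as they close: fully open they stand 13 mm farther back than shut.
Start: joints at [-1.456, 0.286, 1.577, -0, 1.279, -0.15], TCP at [0.177, -0.651, 0.231] pointing down, gripper open.
Joint ranges: [-2.77, 2.77], [-0.9, 2.22], [0.21, 2.48], [-1.53, 4.67], [0.24, 2.81], [-2.84, 2.84]. Speed limits (rad/s): [2.79, 2.79, 3.14, 3.14, 3.14, 3.14].

## Interface

Orientations are given as a unit quaternion [x, y, z, w].
In Python, from plant import get_state, viewer, sign_off, ctrl gives the robot as it stands. The module is installed in compiled form; this text tells all that it offers.
- The arm moves only by the shell command python3 -m handwheel 'ROWS' [FORCE]. ROWS is JSON, a list that holds one entry, the list of rows, each a list of 5 numbers: the finger opening in m, from 0 to 0.0854, then the shift along the tool's x, y, z in m, then the turn about the tool's z in degrees. In form: [[[claw, x, y, z, spin], ...]]. A call has 1 to 12 rows; each row shifts and turns the commanded pose from where the row before left it, along the tool's axes as they then stand; what a row does not reach is not made up. A row lasts 1/12 s, in which the tool goes at most 41.7 mm and 7.16 degrees, less where a joint would pass 70% of its speed; a pose out of reach is approached as far as the arm can. A call is refused whole if a number of a shift passes 0.0417 or a number of a turn 7.16, either way. A call with a gripper value outside its range is refused whole. The fingers move at their own pace and stop on an object; FORCE is the grip in N (left out, the last holds). Time passes only in rows, so rows that do not move let the fingers close. It gives the time, the measured TCP pose, the force, the opening and the grip force at its end, in the units of the state.
- get_state(): the state, without advancing time (a new reading comes with each control period).
- viewer.read_camera(name): name is "scene" or "top" or "wrist"; returns the picture (420x560x3 uint8, blue, green, red); there is no depth.
- viewer.camera_params(name): a dict with "fov_y" (degrees; the focal length in pixels is half the picture's height over the tangent of half this angle, whatever the lens; pixels are square), "cx", "cy" (the principal point, pixels), "xyz" and "attitude" of the camera in the world; the wrist camera has in their place "hand_eye" (4x4, takes a point from camera to tool coordinates, whose origin is the TCP and whose axes are the flange's). Camera axes: x right, y up, looking along -z (the intrinsics and any distortion apply to the point x, -y, -z); pixel columns grow to the right and rows downward; lengths in m; the calibration is good to about 2 mm. A picture is of the moment at which its call begins: read the wrist's pose just before it. camera_params takes no time and is no camera call.
- sign_off(): hands the job in; it is judged then, once.
Trained networks look in the newest picture that a camera, given by its name, has taken for a name from the list of things; names that differ only in an ending like _2 or _b are one class to them, and where a whole thing is asked for, a point or a joint stands for the part that bears it (a point fixed in the world has none). Each returns a list of dicts, best first, with "confidence" (0 to 1); they miss things now and then, are a little off and sometimes report something else, mostly with a low value. They report only what shows in the picture. A call takes as long as a camera call. They do not tell look-alikes from the thing itself.
- viewer.look_for(camera, name): "extent" ([left, top, width, height] as shares, 0 to 1, of the picture: columns of its width, rows of its height, round what is visible of it).
- viewer.outline_of(camera, name): "mask" (420x560 bool, what is visible of it) and "extent" ([left, top, width, height] as shares, 0 to 1, of the picture: columns of its width, rows of its height, round what is visible of it).
- viewer.pinpoint(camera, name): "xy" ([column, row] as shares, 0 to 1, of the picture: columns of its width, rows of its height: a listed point, or the origin of a listed thing).
The state is a dict: "time": time; "qpos": joint angles; "dq": joint speeds; "joint_efforts": joint torques, N m; "eef_pos": TCP position; "tcp_rot": TCP orientation; "contact_force": force on the tool from outside, world axes, zero at the start; "wrist_torque": the same for the moment, N m; "opening": opening from 0.0 (shut) to 1.0 (fully open); "finger_force": force on a finger pad.
Only numpy, scipy, OpenCV 4.12 (cv2) and the standard library are available. Lean on these libraries where they do the work, as an engineer would, in place of code of your own. Each camera call takes 0.05 s, during which the arm holds its last target. There are 200 camera calls.

## Task

Push the red-and-white gate across the parcel slide up past its balance point, so that it tips back fully open and stays up by itself. Then push the waiting carton along the slide, through the open gate, until it stands wholly on the green bay. Do not lift or tip the carton, and leave the tape dispenser, the scanner and the roll of tape where they are.

Things in the scene. Friction and masses are not known exactly. Their poses are not given: they have to be found in the camera images.
- lane: parcel slide fixed to the bench: aluminium deck 170 mm (x) by 640 mm (y), deck top 20 mm above the bench; blue side rails (inner faces at x = +-75 mm, tops 36 mm up); blue stop across the -y end (inner face y = -295 mm, top 50 mm up). Origin at bench height below the deck's middle and the gate's centre line. x: across, away from the robot; y: along the slide, carton waits at +y, green bay at -y
- gate (a joint): gate angle (rad): 0 = down, level across the slide; grows as the free end near the robot swings up and away from it; 1.65 = fully open on its stop, just past upright. A steel counterweight sits above the hinge: let go below about 1.05 the gate falls shut, above about 1.2 it tips to 1.65 by itself. Raising takes about 2 N (at most 3 N) at the free end, less as it rises
- gate_hinge (a point): point on the gate's hinge axis, mid-way across the plank: at lane x = 125 mm, y = 0, 107 mm above the bench; fixed. The axis is parallel to the lane's y. Two grey cheeks hold it beyond the far rail (lane x = 105 to 145 mm, |y| = 61 to 71 mm, 135 mm high)
- gate_edge (a point): middle of the lower edge of the gate's free end, nearest the robot; moves with the gate. The red-and-white plank is 95 mm wide (along lane y), 12 mm thick, reaching 255 mm from hinge axis to free end; when down its top is 107 mm and its underside 95 mm above the bench, and it overhangs the slide's near side by 45 mm with only the bench below
- parcel: the carton with an orange tape band, rigid, 115 mm (its x, across the slide) by 120 mm (its y, along the slide) by 110 mm high, about 0.35 kg, loose on the deck between the rails; origin at the centre of its underside, z up. Its top is 130 mm above the bench, so the lowered gate stops it
- bay (a point): centre of the green bay, on the deck; the bay covers 148 mm across the slide and 200 mm along it (100 mm either way along the lane's y)
- dispenser: red tape dispenser, 120 x 55 x 93 mm high, loose; origin at the centre of its underside; leave alone
- scanner: black and grey hand scanner standing in its cradle, 90 x 75 x 147 mm high, loose; origin at the centre of its underside; leave alone
- tape_roll: brown roll of tape lying flat, 100 mm across, 48 mm high, loose; origin at the centre of its underside; leave alone
There are look-alikes about, which are no part of the job. What is shaped like the parcel but pink is not meant.

How it is judged:
By the outcome, as a careful person would: the job done as asked, in the order asked, and still so for the second after the job is handed in, with the robot touching nothing.
It also fails if it takes over 59 s, if anything falls off the work surface, if the arm or the gripper's body presses on something with over 40 N, if the wrist force passes 120 N, or if a joint passes its speed limit or range.

## Working session

There is one attempt and no reset: what is moved stays moved. The work goes in short steps, Python scripts to look and compute and a shell command to move; the robot and the scene stay as the last step left them, time stands still between calls to the robot, and variables do not carry over. Pictures are saved under pics/ and viewed, at most 11 in all, crops included, and the job is handed in when it is done.

```bash
mkdir -p pics
python3 - <<'E'
from plant import get_state, viewer, ctrl
import cv2
s=get_state();print(s)
for c in("scene","top"):
    im=viewer.read_camera(c);cv2.imwrite(f"pics/{c}0.png",im);print(c,viewer.camera_params(c))
    for n in("gate_edge","gate_hinge","parcel","bay","lane","dispenser","scanner","tape_roll"):
        try:print(n,[([round(a*b) for a,b in zip(d["xy"],(560,420))],round(d["confidence"],2)) for d in viewer.pinpoint(c,n)])
        except Exception as e:print(n,e)
print(viewer.camera_params("wrist"))
E
```

```text
{'time': 0.0, 'qpos': array([-1.45600297e+00,  2.87189290e-01,  1.57816359e+00, -1.66280684e-06,
        1.27859967e+00, -1.49949544e-01]), 'dq': array([-0.00030031,  0.00147103, -0.00145554, -0.00031913, -0.00077972,
        0.00067128]), 'joint_efforts': array([-7.28847244e-04, -4.05982804e+01, -2.92629004e+01, -2.55327095e-04,
        5.81404209e-03,  1.26136106e-05]), 'eef_pos': array([ 0.17660685, -0.65081188,  0.22993869]), 'tcp_rot': array([ 9.91250963e-01,  1.31985362e-01,  1.99444301e-05, -1.17978075e-03]), 'contact_force': array([0.3731786 , 0.2244433 , 0.78124781]), 'wrist_torque': array([-0.00958933,  0.00955101,  0.03600913]), 'finger_force': 0.0, 'opening': 0.9984079592898351}
scene {'fov_y': 56.63485687973342, 'cx': 272.70235984229083, 'cy': 213.35668334063917, 'xyz': array([ 0.97898841, -0.23215927,  1.00805449]), 'attitude': array([0.24141287, 0.13274577, 0.47909556, 0.83340616])}
gate_edge [([227, 223], 0.91)]
gate_hinge [([278, 300], 0.71)]
parcel [([258, 188], 0.84), ([304, 234], 0.79), ([187, 224], 0.76), ([252, 274], 0.34)]
bay [([188, 314], 0.74)]
lane [([251, 
[... 396 characters left out ...]
.39)]
gate_hinge [([314, 132], 0.75)]
parcel [([266, 259], 0.97), ([349, 252], 0.9), ([254, 181], 0.86)]
bay [([373, 168], 0.72)]
lane [([314, 178], 0.94)]
dispenser [([150, 186], 0.64)]
scanner [([415, 268], 0.9), ([376, 170], 0.6)]
tape_roll [([181, 283], 0.88)]
{'fov_y': 62.697430120459266, 'cx': 281.11505298911686, 'cy': 209.64038523217442, 'hand_eye': array([[-6.43629432e-04,  9.65770156e-01,  2.59398521e-01,
         6.58404412e-02],
       [ 9.99999587e-01,  7.87952306e-04, -4.52399093e-04,
         4.05350566e-04],
       [-6.41307205e-04,  2.59398122e-01, -9.65770264e-01,
        -1.42274713e-01],
       [ 0.00000000e+00,  0.00000000e+00,  0.00000000e+00,
         1.00000000e+00]])}
```

View pics/scene0.png

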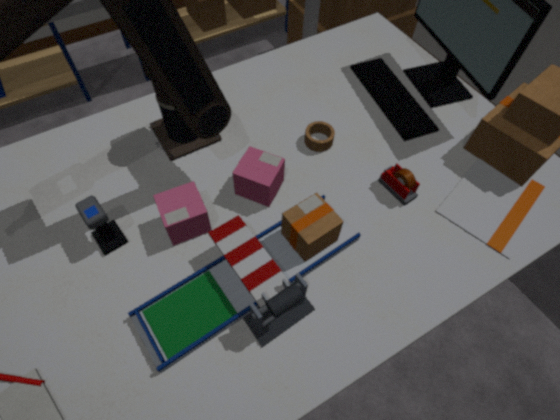

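View pics/top0.png

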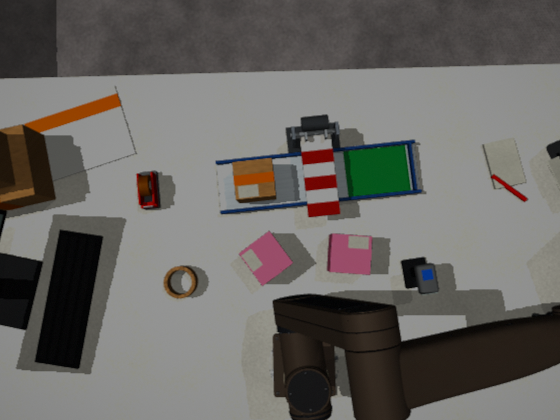

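The top view shows the slide running from about (218,188) to (418,168). The gate is at (320,175), with its free end at (323,213), and the green bay is at (378,170). Three things could be the carton: brown with an orange band at (254,181), on the slide, and two pink boxes at (266,259) and (349,252), off the slide. The brown one fits the description. I'll confirm it in a crop while I measure.

```bash
cat > h.py <<'E'
import numpy as np, cv2
from scipy.spatial.transform import Rotation as R
from plant import get_state, viewer
def cam(c):
    p=viewer.camera_params(c); f=210/np.tan(np.radians(p["fov_y"]/2))
    if c=="wrist":
        s=get_state();T=np.eye(4);T[:3,:3]=R.from_quat(s["tcp_rot"]).as_matrix();T[:3,3]=s["eef_pos"]
        T=T@p["hand_eye"];return f,p["cx"],p["cy"],T[:3,:3],T[:3,3]
    return f,p["cx"],p["cy"],R.from_quat(p["attitude"]).as_matrix(),np.array(p["xyz"])
def ray(C,uv,z):
    f,cx,cy,M,o=C;uv=np.atleast_2d(uv).astype(float)
    d=np.c_[(uv[:,0]-cx)/f,-(uv[:,1]-cy)/f,-np.ones(len(uv))]@M.T
    return o+d*((z-o[2])/d[:,2])[:,None]
def proj(C,P):
    f,cx,cy,M,o=C;q=(np.atleast_2d(P)-o)@M
    return np.c_[cx-f*q[:,0]/q[:,2],cy+f*q[:,1]/q[:,2]]
E
python3 - <<'E'
from h import *
Cs={c:cam(c) for c in("scene","top")}
pts={"scene":dict(edge=(227,223,.095),hinge=(278,300,.107),parcel=(304,234,.02),bay=(188,314,.02),lane=(251,275,0),disp=(400,192,0),scan=(110,238,0),roll=(319,138,0)),
"top":dict(edge=(325,213,.095),hinge=(314,132,.107),parcel=(254,181,.02),bay=(373,168,.02),lane=(314,178,0),disp=(150,186,0),scan=(415,268,0),roll=(181,283,0))}
for c in pts:
    for n,(u,v,z) in pts[c].items(): print(c,n,ray(Cs[c],(u,v),z)[0].round(3))
for c in("scene","top"):
    im=cv2.imread(f"pics/{c}0.png");h=cv2.cvtColor(im,cv2.COLOR_BGR2HSV)
    b=cv2.inRange(h,(105,120,40),(125,255,255))
    n,l,st,_=cv2.connectedComponentsWithStats(b)
    roi=np.zeros_like(b)
    if c=="top": roi[135:220,210:425]=1
    else: roi[215:370,125:365]=1
    v,u=np.nonzero(b*roi); P=ray(Cs[c],np.c_[u,v],.036)[:,:2].astype(np.float32)
    print(c,cv2.minAreaRect(P),len(P))
    g=cv2.inRange(h,(50,120,40),(75,255,255));v,u=np.nonzero(g);P=ray(Cs[c],np.c_[u,v],.02)[:,:2].astype(np.float32);print(" green",cv2.minAreaRect(P))
im=cv2.imread("pics/top0.png")
cv2.imwrite("pics/crop1.png",cv2.resize(im[105:290,205:435],None,fx=3.2,fy=3.2,interpolation=3))
E
```

```text
scene edge [ 0.456 -0.059  0.095]
scene hinge [ 0.715 -0.052  0.107]
scene parcel [0.558 0.131 0.02 ]
scene bay [ 0.606 -0.254  0.02 ]
scene lane [ 0.585 -0.059  0.   ]
scene disp [0.574 0.485 0.   ]
scene scan [ 0.277 -0.359  0.   ]
scene roll [0.255 0.39  0.   ]
top edge [ 0.465 -0.075  0.095]
top hinge [ 0.712 -0.048  0.107]
top parcel [0.579 0.143 0.02 ]
top bay [ 0.611 -0.239  0.02 ]
top lane [ 0.587 -0.05   0.   ]
top disp [0.573 0.483 0.   ]
top scan [ 0.29  -0.363  0.   ]
top roll [0.259 0.383 0.   ]
scene ((0.5906457901000977, -0.06090328097343445), (0.1696687489748001, 0.6332517266273499), 4.853328227996826) 1242
 green ((0.6013118028640747, -0.24932754039764404), (0.14225073158740997, 0.19568772614002228), 4.842599391937256)
top ((0.5870561599731445, -0.06053993105888367), (0.17106549441814423, 0.6355270147323608), 4.778594017028809) 1090
 green ((0.6043044328689575, -0.24913889169692993), (0.14782185852527618, 0.19763337075710297), 4.792230129241943)
```

View pics/crop1.png

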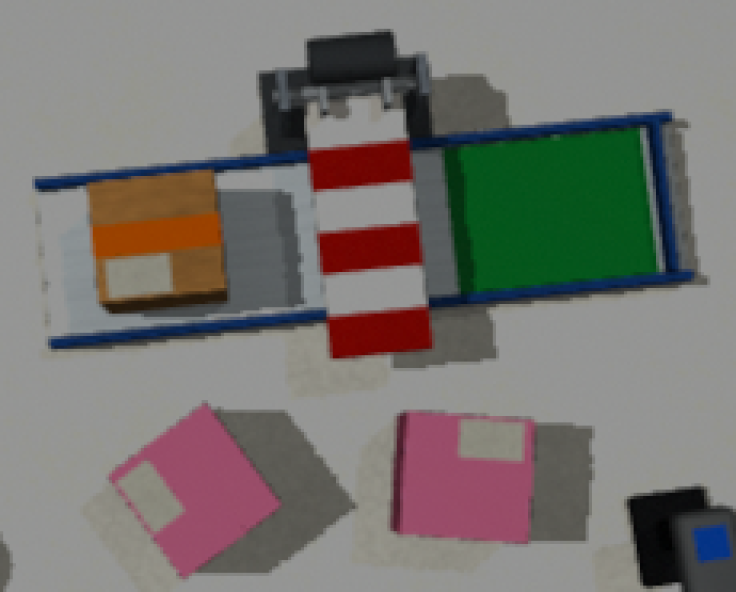

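The crop confirms it: the brown carton with the orange band at crop (158,240) is on the slide and is the one meant. The pink boxes at crop (195,490) and (465,478) are decoys. Both cameras agree on the lane origin at about (0.588, -0.061), yaw 4.8°. I'll spin the tool to line its x up with the lane's x (+10.4°) and move to the gate's free end. There I'll press the shut fingers against the end face and lift along the arc.

```bash
cat >> h.py <<'E'
O=np.array([.588,-.061,0]);A=np.radians(4.8);L=np.array([[np.cos(A),-np.sin(A),0],[np.sin(A),np.cos(A),0],[0,0,1]])
def st():
    s=get_state();p=(s["eef_pos"]-O)@L;M=R.from_quat(s["tcp_rot"]).as_matrix()
    print("t",round(s["time"],2),"lane mm",(p*1000).round(1),"toolx yaw rel lane",np.degrees(np.arctan2(M[1,0],M[0,0])-A).round(1),"tilt",np.degrees(np.arccos(-M[2,2])).round(1),"F lane",(s["contact_force"]@L).round(1),"op",round(s["opening"],2))
E
python3 -m handwheel '[[[0,0.02,0,0,5.2],[0,0.03,0,0,5.2],[0,0.032,-0.026,0,0],[0,0.032,-0.026,0,0],[0,0.032,-0.026,0,0],[0,0.032,-0.026,0,0],[0,0.032,-0.026,0,0],[0,0.032,-0.026,0,0],[0,0.032,-0.026,0,0],[0,0.032,-0.026,0,0]]]' 40
python3 -c "from h import *;st()"
```

```text
time: 1.73
eef_pos: [0.4646, -0.4109, 0.2317]
tcp_rot: [0.999, 0.042, 0.0, 0.0]
contact_force: [0.6, -1.7, 0.7]
opening: 0.001
finger_force: 0.0
t 1.73 lane mm [-152.3 -338.3  231.7] toolx yaw rel lane -0.0 tilt 0.0 F lane [ 0.5 -1.7  0.7] op 0.0
```

```bash
python3 -m handwheel '[[[0,0,-0.038,0,0],[0,0,-0.038,0,0],[0,0,-0.038,0,0],[0,0,-0.038,0,0],[0,0,-0.038,0,0],[0,0,-0.038,0,0],[0,0,-0.038,0,0],[0,-0.005,-0.038,0,0],[0,-0.005,-0.034,0,0],[0,0,0,0.035,0],[0,0,0,0.035,0],[0,0,0,0,0]]]'
python3 - <<'E'
from h import *
st();C=cam("wrist");im=viewer.read_camera("wrist");cv2.imwrite("pics/w1.png",im)
print(viewer.pinpoint("wrist","gate_edge"))
Pl=np.array([[-.130,y,.107] for y in(-.0475,0,.0475)]);print(proj(C,O+Pl@L.T))
E
```

```text
time: 2.73
eef_pos: [0.421, -0.0739, 0.1553]
tcp_rot: [0.999, 0.042, -0.005, -0.003]
contact_force: [-0.8, 0.6, -0.4]
opening: 0.001
finger_force: 0.0
t 2.73 lane mm [-167.5    1.1  155.3] toolx yaw rel lane 0.1 tilt 0.7 F lane [-0.8  0.7 -0.4] op 0.0
[{'xy': [0.4968, 0.3886], 'confidence': 0.75}]
[[368.77312959 169.35278478]
 [282.91506741 169.25217624]
 [197.25824241 169.15180351]]
```

View pics/w1.png

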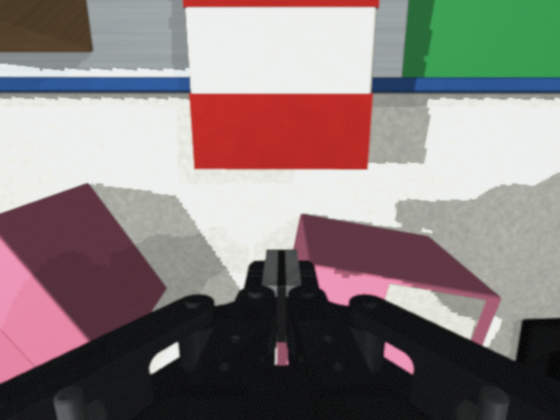

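The wrist view shows the gate's free end at row 169, columns 194–368. That matches the projected lane model to the pixel. Next I check clearance to the pink boxes, then descend.

```bash
python3 - <<'E'
from h import *
C=cam("top")
for c in[(405,412),(533,420),(530,540),(207,405),(280,505),(110,478)]:
    print(((ray(C,(205+c[0]/3.2,105+c[1]/3.2),.11)[0]-O)@L*1000).round())
E
python3 -m handwheel '[[[0,0.008,0,0.015,0],[0,0.008,0,0,0],[0,0,0,0.02,0],[0,0,0,0.02,0],[0,0,0,0.017,0],[0,0,0,0,0]]]'
python3 -c "from h import *;st()"
```

```text
[-189.  -14.  110.]
[-209. -132.  110.]
[-318. -116.  110.]
[-163.  169.  110.]
[-262.  111.  110.]
[-221.  266.  110.]
time: 3.33
eef_pos: [0.4406, -0.0751, 0.0882]
tcp_rot: [0.999, 0.041, -0.002, -0.001]
contact_force: [-0.2, 0.5, -0.3]
opening: -0.002
finger_force: 0.0
t 3.33 lane mm [-148.1   -1.8   88.2] toolx yaw rel lane -0.1 tilt 0.2 F lane [-0.1  0.5 -0.3] op -0.0
```

```bash
python3 -m handwheel '[[[0,0.003,0,0.006,0],[0,0.003,0,0,0],[0,0.003,0,0,0],[0,0,0,0,0]]]'
python3 -c "from h import *;st()"
```

```text
time: 3.67
eef_pos: [0.4474, -0.0753, 0.0843]
tcp_rot: [0.999, 0.043, -0.006, 0.001]
contact_force: [-14.2, -3.5, 7.6]
opening: 0.001
finger_force: 7.3
t 3.67 lane mm [-141.3   -2.5   84.3] toolx yaw rel lane 0.1 tilt 0.7 F lane [-14.5  -2.3   7.6] op 0.0
```

```bash
python3 -m handwheel '[[[0,0.001,0,-0.005,0],[0,0,0,-0.005,0],[0,0,0,-0.005,0],[0,0,0,0,0]]]'
python3 - <<'E'
from h import *
st();C=cam("top");im=viewer.read_camera("top");d=viewer.pinpoint("top","gate_edge");print([(d_["xy"][0]*560,d_["xy"][1]*420,d_["confidence"]) for d_ in d])
w=viewer.read_camera("wrist");cv2.imwrite("pics/w2.png",np.hstack([w[60:320,150:420],im[100:230,260:395].repeat(2,0).repeat(2,1)]))
E
```

```text
time: 4.0
eef_pos: [0.4473, -0.0752, 0.0982]
tcp_rot: [0.999, 0.043, -0.006, 0.001]
contact_force: [-11.0, -5.8, -2.5]
opening: 0.002
finger_force: 5.9
t 4.0 lane mm [-141.4   -2.3   98.2] toolx yaw rel lane 0.1 tilt 0.7 F lane [-11.5  -4.9  -2.5] op 0.0
[]
```

View pics/w2.png

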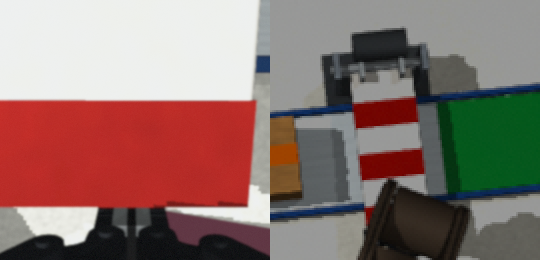

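The wrist crop shows the fingers against the middle of the gate end at crop (130,205). The force on the tool is -2.5 N in z, so it is carrying the gate by friction. I'll continue along the arc.

```bash
python3 -m handwheel '[[[0,0.001,0,-0.011,0],[0,0.001,0,-0.0125,0],[0,0.002,0,-0.0125,0],[0,0.003,0,-0.0125,0],[0,0.003,0,-0.0125,0],[0,0,0,0,0]]]'
python3 - <<'E'
from h import *
st();C=cam("scene");im=viewer.read_camera("scene");cv2.imwrite("pics/s2.png",cv2.resize(im[140:360,110:380],None,fx=2.5,fy=2.5))
E
```

```text
time: 4.65
eef_pos: [0.4549, -0.0736, 0.1603]
tcp_rot: [0.999, 0.043, -0.011, -0.0]
contact_force: [-21.6, -2.5, 4.2]
opening: -0.0
finger_force: 10.9
t 4.65 lane mm [-133.7   -1.4  160.3] toolx yaw rel lane 0.1 tilt 1.2 F lane [-21.7  -0.6   4.2] op -0.0
```

View pics/s2.png

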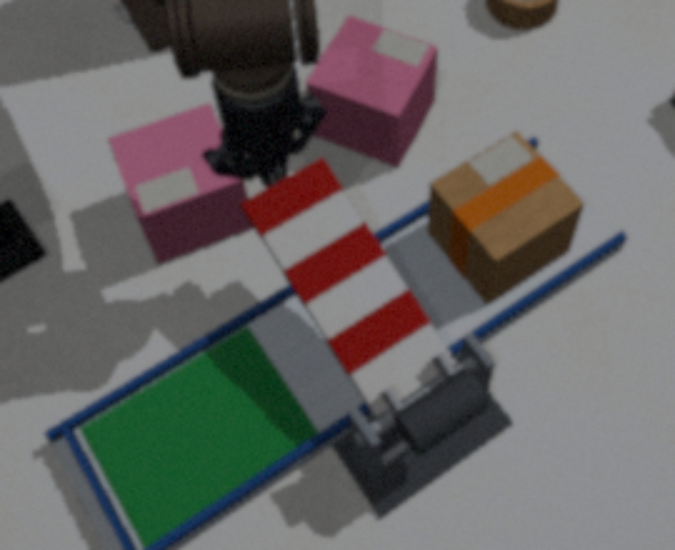

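The gate is up by about 0.3 rad, with the finger on its end at crop (280,185). Continuing.

```bash
python3 -m handwheel '[[[0,0.003,0,-0.0125,0],[0,0.004,0,-0.012,0],[0,0.005,0,-0.012,0],[0,0.005,0,-0.012,0],[0,0.006,0,-0.011,0],[0,0.006,0,-0.011,0],[0,0,0,0,0]]]'
python3 -c "from h import *;st()"
```

```text
time: 5.28
eef_pos: [0.4865, -0.0712, 0.2347]
tcp_rot: [0.999, 0.042, -0.007, 0.0]
contact_force: [-22.0, 0.4, 12.8]
opening: -0.0
finger_force: 11.0
t 5.28 lane mm [-102.    -1.6  234.7] toolx yaw rel lane 0.0 tilt 0.8 F lane [-21.9   2.2  12.8] op -0.0
```

```bash
python3 -m handwheel '[[[0,0.006,0,-0.013,0],[0,0.008,0,-0.011,0],[0,0.008,0,-0.011,0],[0,0.008,0,-0.010,0],[0,0.009,0,-0.009,0],[0,0.009,0,-0.009,0],[0,0.010,0,-0.008,0],[0,0.010,0,-0.008,0],[0,0,0,0,0]]]'
python3 -c "from h import *;st()"
```

```text
time: 6.03
eef_pos: [0.5602, -0.0657, 0.3129]
tcp_rot: [0.999, 0.042, 0.003, 0.001]
contact_force: [-0.5, -0.0, 0.1]
opening: -0.004
finger_force: 0.0
t 6.03 lane mm [-28.   -2.3 312.9] toolx yaw rel lane -0.0 tilt 0.4 F lane [-0.5  0.   0.1] op -0.0
```

Run:
```python
from h import *
im=viewer.read_camera("scene");cv2.imwrite("pics/s3.png",cv2.resize(im[140:360,110:380],None,fx=2.5,fy=2.5))
```

```text
(no output)
```

View pics/s3.png

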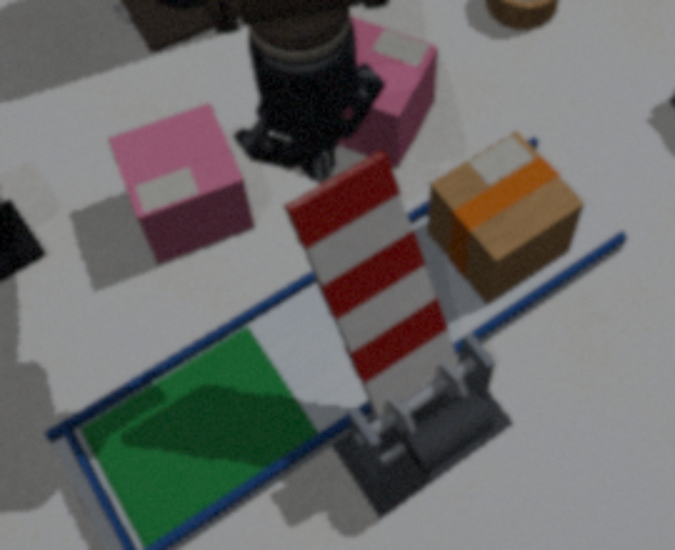

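The gate is at about 1 rad, with its end next to the fingertips at crop (335,170). I'll keep the height and push mostly in +x.

```bash
python3 -m handwheel '[[[0,0.008,0,0.004,0],[0,0.012,0,0,0],[0,0.012,0,-0.003,0],[0,0.012,0,-0.002,0],[0,0.012,0,0,0],[0,0.012,0,0,0],[0,0.012,0,0,0],[0,0,0,0,0]]]'
python3 - <<'E'
from h import *
st();im=viewer.read_camera("scene");cv2.imwrite("pics/s4.png",cv2.resize(im[140:360,110:380],None,fx=2.5,fy=2.5))
E
```

```text
time: 6.75
eef_pos: [0.6384, -0.0586, 0.3085]
tcp_rot: [0.999, 0.042, -0.0, -0.0]
contact_force: [-0.8, 0.3, 0.3]
opening: -0.004
finger_force: 0.0
t 6.75 lane mm [ 50.5  -1.8 308.5] toolx yaw rel lane -0.0 tilt 0.1 F lane [-0.8  0.3  0.3] op -0.0
```

View pics/s4.png

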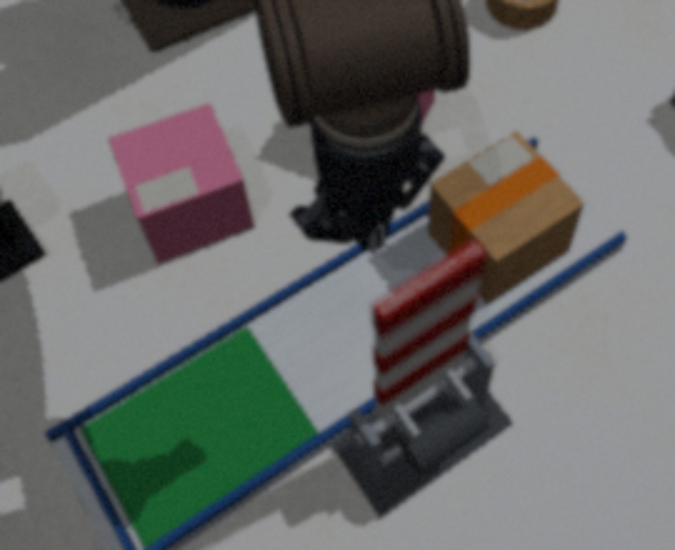

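The gate now stands fully open at crop (430,320), clear of the gripper. Next I back off, move beyond the carton and measure it.

```bash
python3 -m handwheel '[[[0.06,-0.03,0,0,0],[0.085,-0.024,0,0,0],[0.085,0,-0.041,0,0],[0.085,0,-0.041,0,0],[0.085,0,-0.041,0,0],[0.085,0,-0.041,0,0],[0.085,0,-0.041,0,0],[0.085,0,-0.041,0,0],[0.085,0,-0.041,0,0],[0.085,0,-0.016,0,0],[0.085,0,0,0,0]]]'
python3 - <<'E'
from h import *
st();print(get_state()["qpos"].round(2));C=cam("top")
im=cv2.imread("pics/top0.png")
for c in[(88,182),(215,172),(225,290),(98,302)]:
    print(((ray(C,(205+c[0]/3.2,105+c[1]/3.2),.13)[0]-O)@L*1000).round())
E
```

```text
time: 7.72
eef_pos: [0.5568, 0.242, 0.3095]
tcp_rot: [0.999, 0.044, -0.0, -0.0]
contact_force: [-0.2, 0.0, 1.1]
opening: 1.0
finger_force: 0.0
t 7.72 lane mm [ -5.8 304.6 309.5] toolx yaw rel lane 0.2 tilt 0.1 F lane [-0.2  0.   1.1] op 1.0
[0.24 0.09 1.66 0.   1.39 1.73]
[ 56. 257. 130.]
[ 52. 138. 130.]
[-59. 140. 130.]
[-58. 259. 130.]
```

The carton is centred at lane (-2, 198) mm, square to the slide, with its +y face at y = 258. Joint 6 only leaves room for a negative spin. After -90°, tool x points along lane +y.

```bash
python3 -m handwheel '[[[0.05,0,0,0.008,-6.94],[0.05,0,0,0.008,-6.94],[0.05,0,0,0.008,-6.94],[0.05,0,0,0.008,-6.94],[0.05,0,0,0.008,-6.94],[0.05,0,0,0.008,-6.94],[0.05,0,0,0.008,-6.94],[0.05,0,0,0.008,-6.94],[0.05,0,0,0.008,-6.94],[0.05,0,0,0.008,-6.94],[0.05,0,0,0.008,-6.94],[0.05,0,0,0.008,-6.94]]]'
python3 -m handwheel '[[[0.05,0,0,0,-7.1],[0.05,0.004,0.003,0.036,0],[0.05,0,0,0.036,0],[0.05,0,0,0.036,0],[0.05,0,0,0.036,0],[0.05,0,0,0,0]]]'
python3 -c "from h import *;st()"
```

```text
time: 8.72
eef_pos: [0.5581, 0.2372, 0.2133]
tcp_rot: [0.717, 0.697, -0.0, 0.0]
contact_force: [-1.1, -0.2, -0.0]
opening: 0.586
finger_force: 0.0
time: 9.22
eef_pos: [0.5547, 0.24, 0.0612]
tcp_rot: [0.675, 0.738, -0.007, -0.004]
contact_force: [-2.2, -0.1, -2.1]
opening: 0.585
finger_force: 0.0
t 9.22 lane mm [ -8.  302.7  61.2] toolx yaw rel lane 90.3 tilt 1.0 F lane [-2.2  0.  -2.1] op 0.58
```

```bash
python3 -m handwheel '[[[0.05,0,0.005,-0.003,0],[0.05,-0.012,0,0,0],[0.05,-0.010,0,0,0],[0.05,-0.008,0,0,0],[0.05,-0.008,0,0,0],[0.05,-0.008,0,0,0],[0.05,-0.008,0,0,0],[0.05,-0.008,0,0,0],[0.05,-0.008,0,0,0],[0.05,-0.008,0,0,0]]]'
python3 - <<'E'
from h import *
st();im=viewer.read_camera("scene");cv2.imwrite("pics/s5.png",cv2.resize(im[140:360,110:380],None,fx=2.5,fy=2.5))
E
```

```text
time: 10.05
eef_pos: [0.573, 0.1651, 0.0728]
tcp_rot: [0.675, 0.738, -0.0, -0.0]
contact_force: [0.4, 1.0, 1.2]
opening: 0.585
finger_force: 0.0
t 10.05 lane mm [  4.  226.5  72.8] toolx yaw rel lane 90.4 tilt 0.0 F lane [0.5 1.  1.2] op 0.58
```

View pics/s5.png

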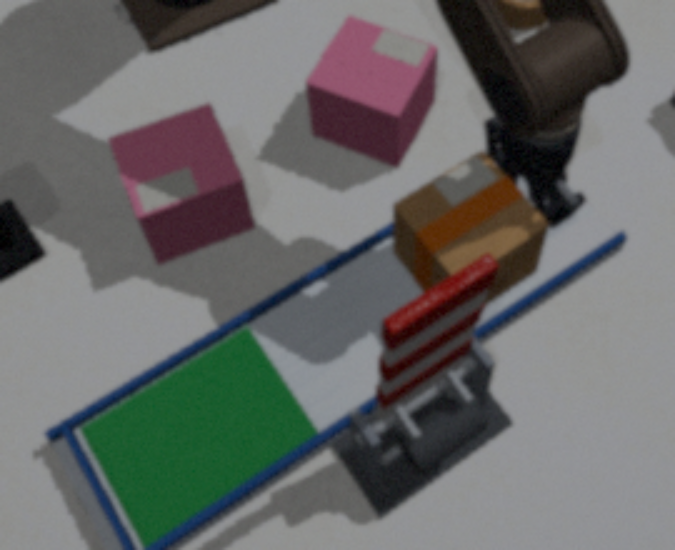

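The carton at crop (470,230) has moved about 40 mm and is upright and straight. The gate is still open. I'll keep pushing.

```bash
python3 -m handwheel '[[[0.05,-0.01,-0.003,0.003,0],[0.05,-0.014,0,0,0],[0.05,-0.014,0,0,0],[0.05,-0.014,0,0,0],[0.05,-0.014,0,0,0],[0.05,-0.014,0,0,0],[0.05,-0.014,0,0,0],[0.05,-0.014,0,0,0],[0.05,-0.014,0,0,0],[0.05,-0.014,0,0,0],[0.05,-0.014,0,0,0],[0.05,-0.010,0,0,0]]]'
python3 -c "from h import *;st()"
python3 -m handwheel '[[[0.05,-0.012,0,0,0],[0.05,-0.014,0,0,0],[0.05,-0.014,0,0,0],[0.05,-0.014,0,0,0],[0.05,-0.014,0,0,0],[0.05,-0.014,0,0,0],[0.05,-0.012,0,0,0],[0.05,-0.010,0,0,0],[0.05,-0.008,0,0,0],[0.05,-0.006,0,0,0],[0.05,0,0,0,0]]]'
python3 - <<'E'
from h import *
st();im=viewer.read_camera("scene");C=cam("top");t=viewer.read_camera("top");cv2.imwrite("pics/f6.png",np.hstack([cv2.resize(im[190:380,110:330],None,fx=1.8,fy=1.8),cv2.resize(t[100:214,260:435],None,fx=2.2,fy=3)]))
E
```

```text
time: 11.1
eef_pos: [0.5847, 0.0043, 0.0699]
tcp_rot: [0.675, 0.738, -0.0, 0.0]
contact_force: [0.3, 1.4, -0.4]
opening: 0.585
finger_force: 0.0
t 11.1 lane mm [ 2.2 65.3 69.9] toolx yaw rel lane 90.3 tilt 0.0 F lane [ 0.4  1.4 -0.4] op 0.58
time: 12.02
eef_pos: [0.5954, -0.1128, 0.0699]
tcp_rot: [0.675, 0.738, -0.0, 0.001]
contact_force: [-0.6, -0.4, 0.5]
opening: 0.584
finger_force: 0.0
t 12.02 lane mm [  3.  -52.2  69.9] toolx yaw rel lane 90.3 tilt 0.1 F lane [-0.7 -0.4  0.5] op 0.58
```

View pics/f6.png

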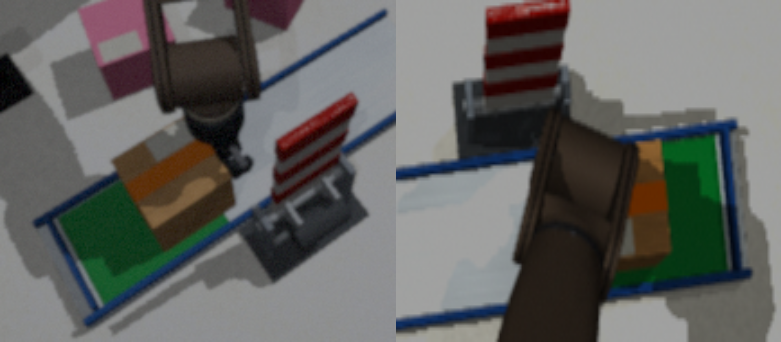

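The carton is straight and partly on the green, with its leading edge at crop (665,200). It needs about 66 mm more. I'll push that, back off, and check.

```bash
python3 -m handwheel '[[[0.05,-0.008,0,0,0],[0.05,-0.010,0,0,0],[0.05,-0.010,0,0,0],[0.05,-0.010,0,0,0],[0.05,-0.009,0,0,0],[0.05,-0.008,0,0,0],[0.05,-0.006,0,0,0],[0.05,-0.004,0,0,0],[0.05,0,0,0,0]]]'
python3 -c "from h import *;st()"
python3 -m handwheel '[[[0.05,0.015,0,0,0],[0.05,0.03,0,0,0],[0.05,0.03,0,-0.03,0],[0.05,0.03,0,-0.03,0],[0.05,0.03,0,-0.03,0],[0.05,0.03,0,-0.03,0],[0.05,0.03,0,-0.02,0],[0.05,0.03,0,-0.02,0],[0.05,0.03,0,0,0],[0.05,0.03,0,0,0],[0.05,0,0,0,0]]]'
python3 - <<'E'
from h import *
st();im=viewer.read_camera("scene");C=cam("top");t=viewer.read_camera("top");cv2.imwrite("pics/f7.png",np.hstack([cv2.resize(im[190:380,110:330],None,fx=1.8,fy=1.8),cv2.resize(t[100:214,305:435],None,fx=3,fy=3)]))
h=cv2.cvtColor(t,cv2.COLOR_BGR2HSV);m=cv2.inRange(h,(5,60,30),(22,255,255));m[:,:320]=0;m[:,425:]=0;m[:125]=0;m[210:]=0
v,u=np.nonzero(m);print(u.min(),u.max(),v.min(),v.max());P=((ray(C,np.c_[u,v],.13)-O)@L*1000)[:,:2].astype(np.float32);print(cv2.minAreaRect(P))
E
```

```text
time: 12.87
eef_pos: [0.6011, -0.1774, 0.0699]
tcp_rot: [0.675, 0.738, -0.0, 0.0]
contact_force: [-0.5, -0.3, 0.2]
opening: 0.584
finger_force: 0.0
t 12.87 lane mm [   3.3 -117.1   69.9] toolx yaw rel lane 90.3 tilt 0.1 F lane [-0.6 -0.3  0.2] op 0.58
time: 13.78
eef_pos: [0.5742, 0.1111, 0.2286]
tcp_rot: [0.672, 0.74, 0.001, -0.0]
contact_force: [0.0, 0.0, -1.2]
opening: 0.588
finger_force: 0.0
t 13.78 lane mm [  0.7 172.7 228.6] toolx yaw rel lane 90.7 tilt 0.1 F lane [ 0.   0.  -1.2] op 0.59
320 406 125 189
((16.265655517578125, -123.40153503417969), (287.0873107910156, 160.2202606201172), 69.73712158203125)
```

View pics/f7.png

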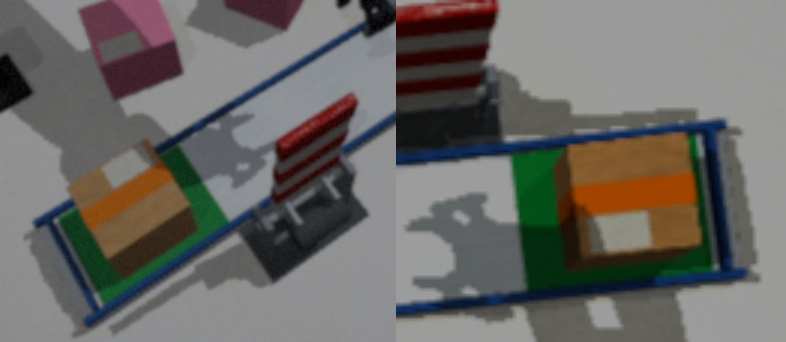

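The carton stands upright on the green with a green margin visible at both ends, top-face corners at crop (568,145), (688,133) and (698,248). The gate is still open and the robot is clear. One numeric check before I hand in.

Run:
```python
from h import *
from plant import sign_off
P=(ray(cam("top"),[(362.3,148.3),(402.3,144.3),(405.7,182.7)],.13)-O)@L*1000;print(P.round())
y=(P[0,1]+P[1:,1].mean())/2;print("centre y",y)
if -222<y<-156: print(sign_off())
```

```text
[[  55. -133.  130.]
 [  54. -253.  130.]
 [ -62. -248.  130.]]
centre y -192.09217320847242
the job is handed in; nothing more can be done
None
```

The job is handed in at about 14 s of robot time: the gate is fully open and stays up by itself, the carton stands upright on the green bay about 3 mm from its centre along the slide, and the robot is touching nothing.

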